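# Take the spool off the twist-lock spindle

## Task

Swing the keeper arm of the filament holder all the way back, work the spool free of its twist-lock spindle by touch, turning it until it lets go and never forcing it, and lift it straight off. Set it down flat in the empty tray without dropping it. Leave the keeper arm swung back and the spare spool in the other tray undisturbed.

Things in the scene. Friction and masses are not known exactly. Their poses are not given: they have to be found in the camera images.
- holder: Grey filament holder, fixed: base 22 mm high, from -83 to +107 mm in x and +-75 mm in y, with a round aluminium seat (76 mm across, top 30 mm above the table) that carries the spool, and an upright steel spindle through it. Origin: on the spindle axis at table height; z up. A contact force over 60 N between spool and holder counts as forcing it.
- spindle_top (a point): Centre of the top of the steel spindle (22 mm thick), 98 mm above the table. Inside the spool, out of sight, the spindle has three lugs 120 degrees apart, 5 mm wide, reaching 18 mm from its axis. They hold the spool down. The angle at which the lugs are set cannot be seen, is not given by this frame and differs every time.
- spool: Spool of dark filament standing on the holder's seat, 175 to 350 g. Origin: centre of its underside; z up along its axis. Clear flanges 84 mm across; 38 mm high over both; bore 26 mm (2 mm play round the spindle). Three slots in its hidden 6 mm bottom plate, on its own x axis and at +-120 degrees, pass the lugs only when lined up within about 8 degrees.
- spool_collar (a point): Centre of the top of the spool's ribbed white hub collar, the place to grip it from above: 49 mm across, 38 to 62 mm above the spool's underside. At the start pulling it up stops after 3 mm: it is at least 20 degrees out of line. It turns freely either way, and comes free within 120 degrees of turning. Once lined up it slides straight up; after 68 mm it is off.
- keeper (a joint): Angle of the keeper arm, rad: near 0 (0 to 0.12) the flat aluminium arm (10 mm wide, top 79 mm above the table) lies across the spool's top flange beside the collar and blocks it; it grows as the arm swings outwards (clockwise seen from above) to its stop at 1.4. It stays where it is left; the hinge rubs with about 0.2 N m (1.5 N at the knob).
- keeper_knob (a point): Centre of the top of the upright black knob on the free end of the keeper arm: 16 mm thick, 34 mm tall, top 113 mm above the table, 130 mm from the hinge axis.
- keeper_hinge (a point): Point on the keeper arm's upright hinge axis, 113 mm above the table (the pillar itself, 16 mm thick, ends at 85 mm). Fixed on the holder at x 75 mm, y 34 mm from the spindle.
- tray_empty: The empty one of two equal grey trays, fixed, 130 x 130 mm, walls 4 mm thick and 28 mm high, floor 4 mm thick. Origin: centre of its underside at table height; z up.
- tray_full: The other tray, same size and origin, which already holds the spare spool; fixed.
- spare_spool: A spool of the same shape and size (84 mm across, 62 mm high) standing in the other tray, to be left alone. Origin: centre of its underside.
Mind the look-alikes: they are no part of the job. Leave any orange or pink look-alike of the holder alone.

How it is judged:
By the outcome, as a careful person would: the job done as asked, in the order asked, and still so for the second after the job is handed in, with the robot touching nothing.
It also fails if it takes over 67 s, if anything falls off the work surface, if the arm or the gripper's body presses on something with over 40 N, if the wrist force passes 120 N, or if a joint passes its speed limit or range.

## Robot

A 6-joint arm with a two-finger parallel gripper is mounted at the origin on the work surface. World frame = base frame: x ahead of the robot, y to its left, z up, the work surface at z = 0. Lengths are in m, angles in degrees, forces in N, time in s.
With the tool pointing down it reaches from about 0.35 to 0.775 m from the base axis. Payload 7.3 kg.
Tool frame: the origin (TCP) lies between the finger pads; the fingertips stand 19 mm ahead of it and the grasp point (between the pads) is the TCP (env.nose_length is the y of the fingertips in the tool frame, in m); y points along the fingers, z is the direction in which the jaws open and shut, and the axes are right-handed (so a half turn about y gives the same grasp; the last joint's range is limited). The gripper opens to 92 mm and grips with 3 to 60 N. Pads are 19 mm wide; open, the fingers measure 130 mm over their backs; the gripper's body (75 mm by 190 mm) begins 47 mm behind the grasp point.
Start: joints at [59.072, 19.595, 87.324, -0, 73.075, -8.365], TCP at [0.201, 0.485, 0.246] pointing down, gripper open.
Joint ranges: [-145.02, 145.02], [-44.19, 115.74], [2.07, 154.8], [-57.11, 237.11], [16.16, 152.29], [-177.93, 177.93]. Speed limits (degrees/s): [147.25, 147.25, 180, 180, 180, 180].

## Interface

Orientations are given as [roll, pitch, yaw] about the fixed x, y, z axes, in that order (R = Rz(yaw) Ry(pitch) Rx(roll)).
In Python, from plant import env gives the robot as it stands.
- The arm moves only by the shell command python3 -m creep 'ROWS' [FORCE]. ROWS is JSON, a list of rows, each a list of 7 numbers: the turn, a rotation vector about the tool's x, y, z in units of 90 degrees (1.0 is 90 degrees), then the shift along the tool's x, y, z in units of 10 cm (1.0 is 10 cm), then the gripper command: -1 is shut, 1 is fully open, values between are in proportion. In form: [[wx, wy, wz, x, y, z, hand], ...]. A call has 1 to 12 rows; each row is the pose to reach, as a shift and turn from the pose measured when the call began, along the tool's axes at that moment; what a row does not reach only later rows make up. A row lasts 1/10 s, in which the tool goes at most 50 mm and 8.59 degrees, less where a joint would pass 70% of its speed; a pose out of reach is approached as far as the arm can. A call with a number of a shift or a turn outside -1 to 1 is refused whole. A call with a gripper value outside its range is refused whole. The fingers move at their own pace and stop on an object; FORCE is the grip in N (left out, the last holds). Time passes only in rows, so rows that repeat a pose let the fingers close. It gives the time, the measured TCP pose, the force and the opening at its end, in the units of the state.
- env.sense(): the state, without advancing time (a new reading comes with each control period).
- env.camera(name): name is "side" or "top"; returns a dict with "pixels" (400x640x3 uint8, blue, green, red), "z_map" (400x640 float32, m along the optical axis (not along the pixel's ray), 0 where there is no reading), "vertical_fov" (degrees; the focal length in pixels is half the picture's height over the tangent of half this angle, whatever the lens; pixels are square), "cx", "cy" (the principal point, pixels), "R" (3x3) and "t" (3): a world point X has camera coordinates R X + t. Camera axes: x right, y down, z forward; pixel columns grow to the right and rows downward; lengths in m; the calibration is good to about 2 mm. A picture is of the moment at which its call begins.
- env.finish_job(): hands the job in, once; it reports no verdict.
Trained networks look in the newest picture that a camera, given by its name, has taken for a name from the list of things; names that differ only in an ending like _2 or _b are one class to them, and where a whole thing is asked for, a point or a joint stands for the part that bears it (a point fixed in the world has none). Each returns a list of dicts, best first, with "p" (0 to 1); they miss things now and then, are a little off and sometimes report something else, mostly with a low value. They report only what shows in the picture. A call takes as long as a camera call. They do not tell look-alikes from the thing itself.
- env.search_frame(camera, query): "point" ([column, row] in pixels, amid what is visible of it).
- env.outline_of(camera, query): "pixels" (400x640 bool, what is visible of it) and "point" ([column, row] in pixels, amid what is visible of it).
The state is a dict: "t": time; "joint_pos": joint angles; "joint_vel": joint speeds; "joint_efforts": joint torques, N m; "position": TCP position; "ee_rot": TCP orientation; "force": force on the tool from outside, world axes, zero at the start; "ft_torque": the same for the moment, N m; "grip_width": finger opening in m.
Only numpy, scipy, OpenCV 4.12 (cv2) and the standard library are available. Lean on these libraries where they do the work, as an engineer would, in place of code of your own. Each camera call takes 0.05 s, during which the arm holds its last target.

## Working session

There is one attempt and no reset: what is moved stays moved. The work goes in short steps, Python scripts to look and compute and a shell command to move; the robot and the scene stay as the last step left them, time stands still between calls to the robot, and variables do not carry over. Pictures are saved under pics/ and viewed, and the job is handed in when it is done.

```bash
ls; mkdir -p pics
python3 - <<'E'
from plant import env
import cv2
s=env.sense(); print(s)
for n in ("top","side"):
    c=env.camera(n); cv2.imwrite(f"pics/{n}0.png",c["pixels"]); print(n,c["vertical_fov"],c["cx"],c["cy"],c["R"],c["t"])
    for q in ["holder","spindle_top","spool","spool_collar","keeper","keeper_knob","tray_empty","tray_full","spare_spool"]:
        print(q,[(round(float(d["p"]),2),[int(v) for v in d["point"]]) for d in env.search_frame(n,q)])
E
```

```text
pics
{'t': 0.0, 'joint_pos': array([ 5.90732275e+01,  1.96365742e+01,  8.73762535e+01, -4.87219500e-04,
        7.30767565e+01, -8.36512513e+00]), 'joint_vel': array([-0.04435288, -0.06353293, -0.03453892, -0.00490931, -0.01620489,
       -0.04626738]), 'joint_efforts': array([ 6.90835941e-05, -4.31248283e+01, -2.44219923e+01,  7.16757146e-02,
        5.59485052e-02, -1.42291224e-04]), 'position': array([0.20121336, 0.48449692, 0.24504966]), 'ee_rot': array([-9.00886989e+01,  1.25718450e-02, -2.25615149e+01]), 'force': array([0.06304351, 0.29197354, 0.31782901]), 'ft_torque': array([-0.01856397,  0.01954634, -0.01469202]), 'grip_width': 0.09177642447024814}
top 56.28679102655134 316.21535140956274 203.3034969166811 [[ 0.00150304 -0.99979721  0.02008177]
 [-0.98857377 -0.00451251 -0.15067027]
 [ 0.15073033 -0.01962585 -0.98838009]] [0.07215069 0.42237532 1.0104722 ]
holder [(0.96, [296, 168]), (0.94, [169, 164]), (0.65, [229, 256])]
spindle_top [(0.66, [295, 169]), (0.64, [173, 162]), (0.57, [232, 257]), (0.45, [295, 168])]
spool [(0.92, [297, 170])]
spool_collar [(0.96, [297, 171])]

[... 250 characters left out ...]
25201055 199.17102063582402 [[ 0.97426787 -0.22487738 -0.01524055]
 [-0.14765719 -0.5857037  -0.79696207]
 [ 0.17029229  0.77870491 -0.60383706]] [-0.38953827  0.18804952  1.53295119]
holder [(0.85, [324, 154]), (0.7, [347, 210]), (0.62, [264, 187])]
spindle_top [(0.92, [349, 211]), (0.83, [266, 186]), (0.68, [326, 149])]
spool [(0.73, [344, 196])]
spool_collar [(0.88, [344, 199]), (0.73, [348, 209])]
keeper [(0.54, [348, 211]), (0.53, [329, 185]), (0.5, [311, 134]), (0.48, [249, 170])]
keeper_knob [(0.58, [253, 167]), (0.55, [305, 139]), (0.42, [332, 185])]
tray_empty [(0.81, [370, 265])]
tray_full [(0.69, [407, 313]), (0.34, [351, 210]), (0.17, [325, 181])]
spare_spool [(0.65, [389, 309])]
```

View pics/top0.png

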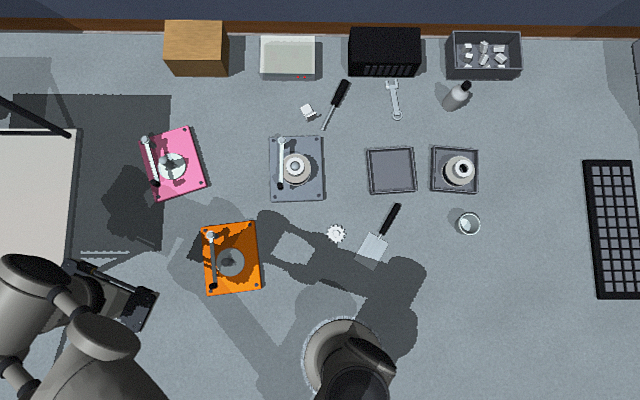

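View pics/side0.png

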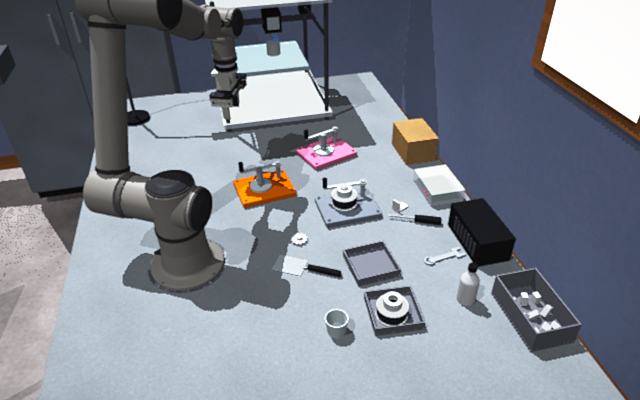

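The top view shows three holder-like things: the grey one at (297,168), a pink one at (172,162) and an orange one at (232,257). Only the grey one carries the dark spool, so that is the holder. The empty tray is at (392,170), and the tray with the spare spool is at (455,170). I'll confirm this in a crop and measure.

```bash
cat > h.py <<'E'
import numpy as np, cv2
from plant import env
def f(c): return c["pixels"].shape[0]/2/np.tan(np.radians(c["vertical_fov"])/2)
def cloud(c):
    z=c["z_map"].astype(float); v,u=np.mgrid[:z.shape[0],:z.shape[1]]; F=f(c)
    P=np.stack([(u-c["cx"])/F*z,(v-c["cy"])/F*z,z],-1)
    return (P-c["t"])@c["R"]
def ray_z(c,uv,h):
    F=f(c); d=np.array([(uv[0]-c["cx"])/F,(uv[1]-c["cy"])/F,1])@c["R"]; o=-c["R"].T@c["t"]
    return o+d*(h-o[2])/d[2]
def proj(c,X):
    q=c["R"]@np.asarray(X)+c["t"]; F=f(c); return q[:2]/q[2]*F+[c["cx"],c["cy"]]
def crop(c,x0,y0,x1,y1,k,name,pts=()):
    im=cv2.resize(c["pixels"][y0:y1,x0:x1],None,fx=k,fy=k,interpolation=cv2.INTER_CUBIC)
    for p in pts:
        cv2.drawMarker(im,tuple(int(round((a-b+.5)*k)) for a,b in zip(p,(x0,y0))),(0,0,255),0,10,1)
    cv2.imwrite(name,im)
E
python3 - <<'E'
from h import *
T=env.camera("top"); S=env.camera("side")
for n,c in(("top",T),("side",S)):
    P=cloud(c)
    for q,h in [("holder",.022),("spool",.068),("spool_collar",.092),("keeper",.079),("keeper_knob",.113),("tray_empty",.004),("tray_full",.02),("spare_spool",.04)]:
        for d in env.outline_of(n,q)[:3]:
            m=d["pixels"]; pts=P[m&(c["z_map"]>0)]
            print(n,q,round(float(d["p"]),2),np.round(d["point"]),m.sum(),"med",np.round(np.median(pts,0),3),"zmax",np.round(np.percentile(pts[:,2],[5,95]),3),"ray",np.round(ray_z(c,d["point"],h),4))
crop(T,255,120,345,215,6,"pics/topc.png"); crop(S,290,150,400,230,7,"pics/sidec.png")
P=cloud(T)
# collar top pixels
m=np.zeros(P.shape[:2],bool); m[130:205,265:330]=1
for lo,hi in((.018,.026),(.064,.072),(.075,.082),(.088,.095),(.096,.1),(.105,.118)):
    k=m&(P[...,2]>lo)&(P[...,2]<hi); q=P[k]
    if len(q): print(lo,len(q),q.mean(0).round(4),q.min(0).round(4),q.max(0).round(4))
E
```

```text
top holder 0.92 [295. 172.] 2709 med [0.518 0.134 0.022] zmax [0.018 0.081] ray [0.5134 0.134  0.022 ]
top holder 0.92 [172. 166.] 3647 med [0.529 0.478 0.023] zmax [0.017 0.081] ray [0.5294 0.4831 0.022 ]
top holder 0.85 [231. 256.] 3909 med [0.271 0.304 0.023] zmax [0.019 0.081] ray [0.2751 0.307  0.022 ]
top spool 0.8 [297. 170.] 764 med [0.505 0.13  0.069] zmax [0.033 0.094] ray [0.5094 0.1277 0.068 ]
top spool_collar 0.74 [297. 170.] 672 med [0.505 0.128 0.069] zmax [0.041 0.094] ray [0.5035 0.1261 0.092 ]
top keeper 0.8 [152. 169.] 221 med [0.511 0.511 0.08 ] zmax [0.074 0.113] ray [0.5058 0.5145 0.079 ]
top keeper 0.73 [282. 159.] 192 med [0.539 0.169 0.079] zmax [0.024 0.112] ray [0.5363 0.1659 0.079 ]
top keeper 0.56 [212. 268.] 269 med [0.253 0.339 0.079] zmax [0.073 0.114] ray [0.2452 0.3415 0.079 ]
top keeper_knob 0.77 [152. 167.] 253 med [0.515 0.511 0.08 ] zmax [0.074 0.113] ray [0.503  0.5001 0.113 ]
top keeper_knob 0.61 [280. 158.] 134 med [0.536 0.169 0.08 ] zmax [0.076 0.114] ray [0.528  0.1694 0.113 ]
top keeper_knob 0.56 [212. 264.] 273 med [0.255 0.34  0.08 ] zma
[... 1538 characters left out ...]
4 ]
side tray_full 0.76 [406. 315.] 1302 med [ 0.53  -0.339  0.011] zmax [0.    0.027] ray [ 0.5493 -0.3555  0.02  ]
side spare_spool 0.72 [391. 308.] 899 med [ 0.509 -0.35   0.041] zmax [0.009 0.066] ray [ 0.5112 -0.3419  0.04  ]
0.018 2253 [0.5231 0.1278 0.022 ] [0.4292 0.054  0.018 ] [0.6211 0.2097 0.026 ]
0.064 373 [0.5107 0.1267 0.068 ] [0.4738 0.0912 0.0641] [0.5537 0.1646 0.0719]
0.075 166 [0.5305 0.1664 0.079 ] [0.4692 0.1074 0.0754] [0.597  0.1786 0.0819]
0.088 207 [0.513 0.132 0.092] [0.4504 0.1073 0.0882] [0.5882 0.1728 0.095 ]
0.096 29 [0.5068 0.1352 0.0977] [0.4497 0.1257 0.0961] [0.531  0.1697 0.1   ]
0.105 30 [0.4571 0.1695 0.1123] [0.4502 0.1633 0.1056] [0.4649 0.1764 0.1161]
```

View crops.

View pics/topc.png

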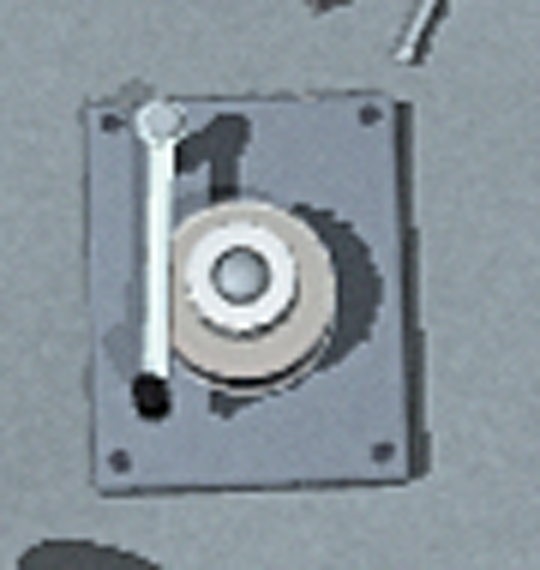

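View pics/sidec.png

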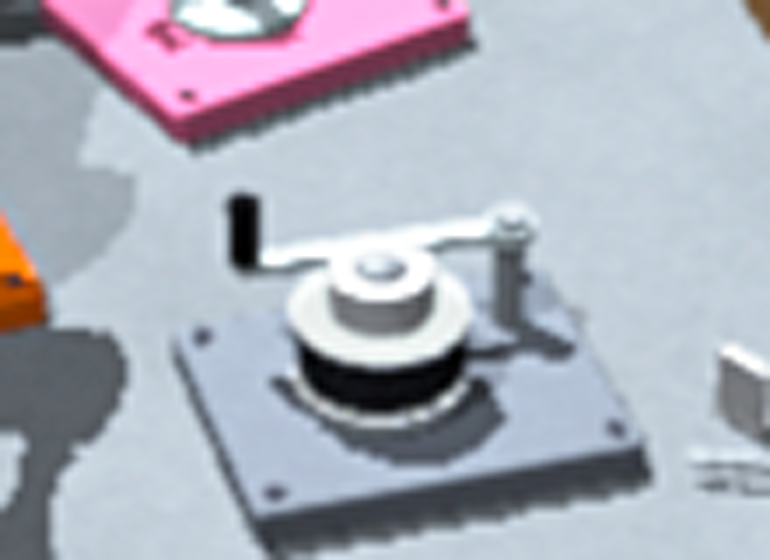

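The crops show that the grey holder has the spool, the collar at top (297,168) and the knob at (280,185). Its keeper arm lies across the flange, with the hinge pillar at (281,140). The pink and orange ones carry no spool. Next I'll get precise fits.

Run:
```python
from h import *
from scipy.optimize import least_squares
T=env.camera("top"); S=env.camera("side")
def rect(q,n):
    r=cv2.minAreaRect((q[:,:2]*1000).astype(np.float32)); print(n,len(q),np.round(r[0],1),np.round(r[1],1),round(r[2],1))
for n,c in(("top",T),("side",S)):
    P=cloud(c); ok=c["z_map"]>0
    def sel(x,y,z): return P[ok&(P[...,0]>x[0])&(P[...,0]<x[1])&(P[...,1]>y[0])&(P[...,1]<y[1])&(P[...,2]>z[0])&(P[...,2]<z[1])]
    rect(sel((.41,.64),(.03,.23),(.0195,.0245)),n+" base")
    rect(sel((.43,.61),(-.23,-.06),(.022,.032)),n+" trayE rim")
    rect(sel((.43,.61),(-.41,-.235),(.022,.032)),n+" trayF rim")
    q=sel((.47,.54),(.09,.155),(.0885,.0955)); q2=q[:,:2]
    for k in range(3):
        rr=cv2.minEnclosingCircle((q2*1000).astype(np.float32))
    print(n,"collar encl",rr,q2.mean(0))
    q=sel((.48,.54),(.09,.155),(.0965,.101)); print(n,"spindle",len(q),q.mean(0).round(4) if len(q) else "")
    q=sel((.43,.49),(.14,.20),(.095,.116)); print(n,"knob",len(q),q.mean(0).round(4),q.min(0).round(4),q.max(0).round(4))
    q=sel((.43,.49),(.14,.20),(.109,.116)); rr=cv2.minEnclosingCircle((q[:,:2]*1000).astype(np.float32));print(n,"knobtop",len(q),q.mean(0).round(4),rr)
    q=sel((.565,.61),(.14,.20),(.081,.1)); rr=cv2.minEnclosingCircle((q[:,:2]*1000).astype(np.float32));print(n,"hinge",len(q),q.mean(0).round(4),rr)
    q=sel((.49,.57),(.15,.19),(.077,.081));
    vx=cv2.fitLine((q[:,:2]*1000).astype(np.float32),cv2.DIST_HUBER,0,.01,.01).ravel(); print(n,"arm",vx.round(3),np.degrees(np.arctan2(vx[1],vx[0])).round(2))
    q=sel((.47,.56),(-.37,-.27),(.062,.07)); rr=cv2.minEnclosingCircle((q[:,:2]*1000).astype(np.float32));print(n,"spare top",len(q),q.mean(0).round(4) if len(q) else "",rr)
```

```text
top base 1896 [525.7 131.7] [188.9 149.4] 2.4
top trayE rim 293 [ 521.5 -141.4] [130.6 131.2] 4.1
top trayF rim 369 [ 524.5 -325.4] [132.5 131.3] 85.3
top collar encl ((514.064453125, 131.3226318359375), 24.287918090820312) [0.51368875 0.13070837]
top spindle 23 [0.5137 0.1315 0.098 ]
top knob 34 [0.4563 0.1696 0.1106] [0.4499 0.1619 0.0952] [0.4646 0.1765 0.1158]
top knobtop 26 [0.4575 0.1701 0.1135] ((457.5142822265625, 169.75111389160156), 7.202824115753174)
top hinge 46 [0.5846 0.1683 0.0839] ((580.9379272460938, 166.13711547851562), 16.0169677734375)
top arm [1.00000e+00 4.00000e-03 5.31422e+02 1.67474e+02] 0.21
top spare top 177 [ 0.5173 -0.3313  0.0657] ((517.5362548828125, -331.2101135253906), 25.067873001098633)
side base 593 [523.5 127.1] [189.2 151.6] 2.2
side trayE rim 260 [ 520.3 -142.9] [131.6 135. ] 4.9
side trayF rim 422 [ 523.7 -326.9] [135.3 131.3] 85.8
side collar encl ((513.4004516601562, 127.51109313964844), 27.368907928466797) [0.51104246 0.12750435]
side spindle 7 [0.5123 0.127  0.0974]
side knob 30 [0.456  0.1646 0.1057] [0.4481 0.1578 0.0955] [0.4639 0.1758 0.1147]
side knobtop 11 [0.455  0.1644 0.1117] ((454.92279052734375, 166.00738525390625), 10.320993423461914)
side hinge 13 [0.5858 0.1657 0.0832] ((586.381591796875, 165.70533752441406), 10.419692039489746)
side arm [9.83000e-01 1.83000e-01 5.51299e+02 1.65344e+02] 10.56
side spare top 155 [ 0.516  -0.3343  0.0649] ((517.2949829101562, -332.6601867675781), 26.090482711791992)
```

```bash
python3 -m creep '[[0,-0.08,0,0.3,0,-0.17,0],[0,-0.16,0,0.6,0,-0.35,0],[0,-0.25,0,0.97,0,-0.52,0],[0,-0.25,0,0.97,0,-0.52,0]]' 10
```

```text
t: 2.4
position: [0.2733, 0.3972, 0.2459]
ee_rot: [-90.1, -0.1, -0.0]
force: [-0.0, 0.8, -0.6]
grip_width: 0.0648
```

```bash
python3 -m creep '[[0,0,0,0.3,0,-0.35,0],[0,0,0,0.6,0,-0.7,0],[0,0,0,0.9,0,-1,0],[0,0,0,0.9,0,-1,0]]'; python3 -m creep '[[0,0,0,0.3,0.2,-0.35,0],[0,0,0,0.6,0.4,-0.7,0],[0,0,0,0.94,0.6,-1,0],[0,0,0,0.94,0.6,-1,0],[0,0,0,0.94,0.6,-1,0]]'
python3 - <<'E'
from h import *
s=env.sense(); print(s["position"],s["ee_rot"],s["t"])
T=env.camera("top"); crop(T,240,110,350,215,6,"pics/k1.png",[proj(T,[.457,.168,.113])])
S=env.camera("side"); crop(S,280,110,400,230,5,"pics/k2.png",[proj(S,[.457,.168,.113])])
E
```

```text
t: 2.8
position: [0.3661, 0.2948, 0.2461]
ee_rot: [-90.1, -0.1, -0.4]
force: [-0.6, -0.2, 0.4]
grip_width: 0.046
t: 3.3
position: [0.4596, 0.1941, 0.1858]
ee_rot: [-90.1, -0.0, -0.6]
force: [0.3, -0.2, 0.1]
grip_width: 0.0457
[0.45956748 0.194107   0.18578033] [-9.00783564e+01 -3.42385548e-02 -5.58562407e-01] 3.3
```

View pics/k2.png

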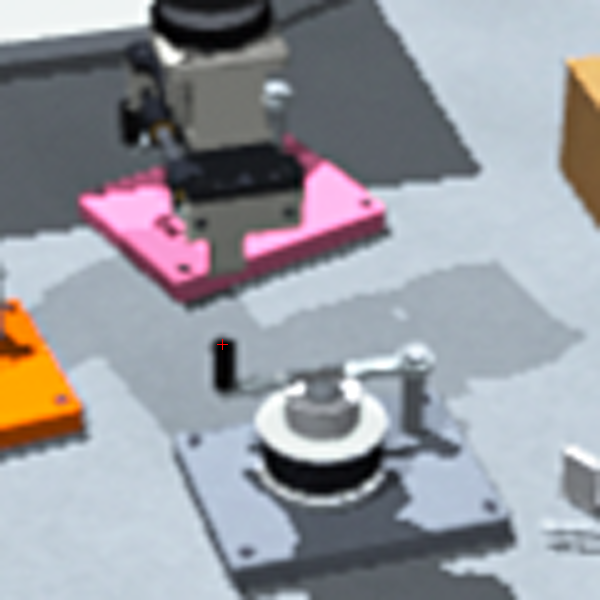

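The knob top sits at crop (225,343), where the projected marker is, and the gripper is above and behind it. I'll descend around it and close gently.

```bash
python3 -m creep '[[0,-0.006,0,-0.02,0.1,-0.26,0],[0,-0.006,0,-0.02,0.3,-0.26,0],[0,-0.006,0,-0.02,0.55,-0.26,0],[0,-0.006,0,-0.02,0.82,-0.26,0],[0,-0.006,0,-0.02,0.82,-0.26,0]]'; python3 -m creep '[[0,0,0,0,0,0,-0.5],[0,0,0,0,0,0,-0.8],[0,0,0,0,0,0,-1],[0,0,0,0,0,0,-1],[0,0,0,0,0,0,-1]]' 8
```

```text
t: 3.9
position: [0.4545, 0.1703, 0.1031]
ee_rot: [-90.1, 0.1, 0.3]
force: [0.7, 0.1, 0.5]
grip_width: 0.0458
t: 4.4
position: [0.4549, 0.1705, 0.1039]
ee_rot: [-90.1, 0.1, 0.2]
force: [-1.1, 1.4, 5.3]
grip_width: 0.0153
```

```bash
python3 -m creep '[[0,0.056,0,0.01,0,0.11,-1],[0,0.111,0,0.025,0,0.23,-1],[0,0.167,0,0.05,0,0.34,-1],[0,0.222,0,0.09,0,0.45,-1],[0,0.278,0,0.135,0,0.55,-1],[0,0.333,0,0.19,0,0.65,-1],[0,0.389,0,0.255,0,0.75,-1],[0,0.444,0,0.325,0,0.835,-1],[0,0.444,0,0.325,0,0.835,-1]]'
```

```text
t: 5.3
position: [0.4864, 0.2559, 0.1039]
ee_rot: [-90.1, 0.2, -39.8]
force: [-4.9, 5.7, 4.0]
grip_width: 0.0154
```

```bash
python3 -m creep '[[0,0.056,0,0.0,0,0.11,-1],[0,0.111,0,0.015,0,0.23,-1],[0,0.167,0,0.04,0,0.34,-1],[0,0.222,0,0.08,0,0.45,-1],[0,0.278,0,0.125,0,0.55,-1],[0,0.333,0,0.18,0,0.65,-1],[0,0.333,0,0.18,0,0.65,-1]]'
```

```text
t: 6.0
position: [0.5427, 0.2955, 0.104]
ee_rot: [-90.0, 0.2, -69.9]
force: [-1.1, 4.9, 1.2]
grip_width: 0.0158
```

```bash
python3 -m creep '[[0,0.03,0,0.0,0,0.06,-1],[0,0.056,0,0.01,0,0.11,-1],[0,0.056,0,0.01,0,0.11,-1]]'; python3 -m creep '[[0,0.015,0,0.0,0,0.03,-1],[0,0.015,0,0.0,0,0.03,-1]]'
```

```text
t: 6.3
position: [0.5535, 0.299, 0.104]
ee_rot: [-90.0, 0.3, -74.9]
force: [0.2, 4.9, -0.3]
grip_width: 0.0155
t: 6.5
position: [0.5563, 0.2997, 0.104]
ee_rot: [-90.0, 0.3, -76.2]
force: [-0.5, 2.3, 0.0]
grip_width: 0.0158
```

```bash
python3 -m creep '[[0,0.02,0,0.0,0,0.03,-1],[0,0.02,0,0.0,0,0.03,-1]]';python3 -m creep '[[0,0.02,0,0.0,0,0.03,-1],[0,0.02,0,0.0,0,0.03,-1]]'
```

```text
t: 6.7
position: [0.5593, 0.3004, 0.104]
ee_rot: [-90.0, 0.3, -78.0]
force: [-1.0, 2.5, 0.6]
grip_width: 0.0159
t: 6.9
position: [0.5606, 0.3005, 0.1039]
ee_rot: [-90.3, 0.2, -79.8]
force: [-7.1, -0.3, 4.0]
grip_width: 0.0158
```

The force jumped and the arm stopped advancing, so it looks like the stop. One more gentle push should confirm it, and then I'll release.

```bash
python3 -m creep '[[0,0,0,0,0,0.04,-1],[0,0,0,0,0,0.04,-1]]';python3 -m creep '[[0,0,0,0,0,-0.01,-0.8],[0,0,0,0,0,-0.01,-0.4],[0,0,0,0,0,-0.01,-0.1],[0,0,0,0,-0.2,-0.01,0],[0,0,0,0,-0.5,-0.01,0],[0,0,0,0,-0.8,-0.01,0]]'
python3 - <<'E'
from h import *
s=env.sense(); print(s["position"],s["ee_rot"],s["t"])
T=env.camera("top"); crop(T,220,110,350,215,6,"pics/k3.png")
S=env.camera("side"); crop(S,280,110,400,230,5,"pics/k4.png")
E
```

```text
t: 7.1
position: [0.5608, 0.3006, 0.1037]
ee_rot: [-90.8, 0.2, -79.7]
force: [-13.1, -1.1, 8.3]
grip_width: 0.0159
t: 7.7
position: [0.5611, 0.2999, 0.1841]
ee_rot: [-90.8, 0.1, -79.7]
force: [0.2, 0.2, -0.3]
grip_width: 0.0454
[0.56108291 0.29985218 0.18413038] [-90.82317346   0.12620455 -79.68269168] 7.7
```

View pics/k3.png

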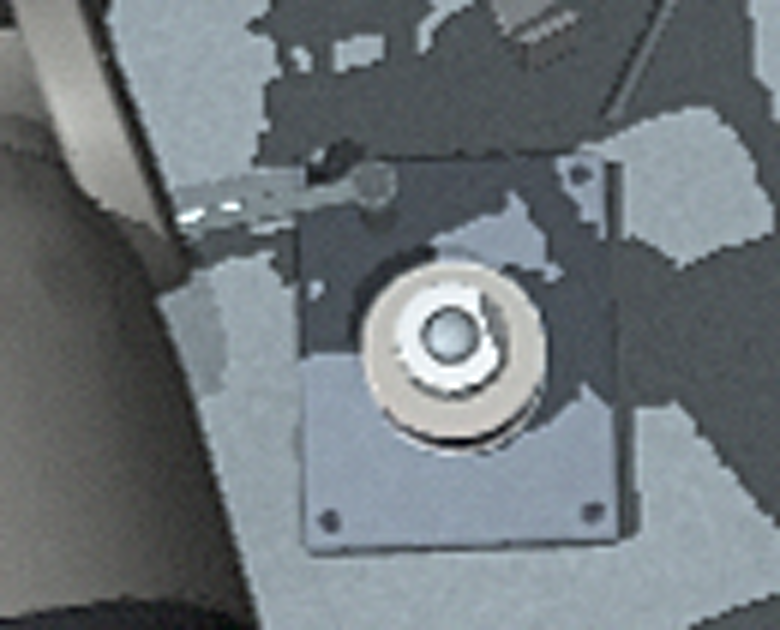

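View pics/k4.png

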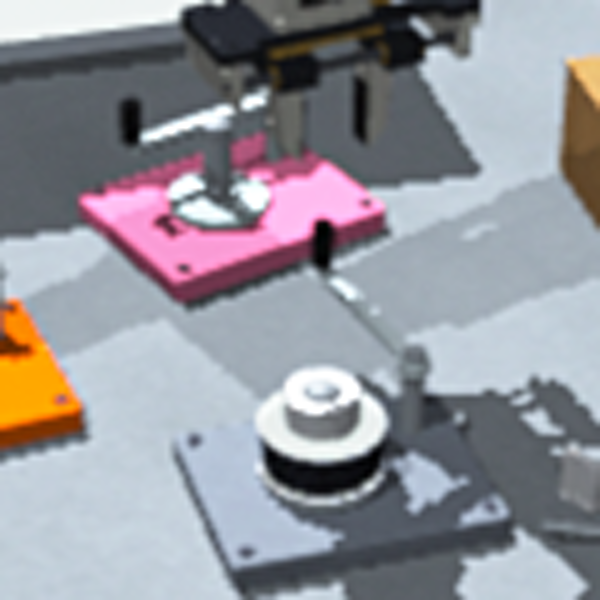

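The side crop shows the keeper swung outward, with the knob at (323,245) and the arm clear of the spool. Next is the collar: (0.514, 0.131).

```bash
python3 -m creep '[[0.009,0,0,0.3,0,-0.13,0.2],[0.009,0,0,0.6,0,-0.26,0.5],[0.009,0,0,0.9,0,-0.4,0.5],[0.009,0,0,0.9,0,-0.4,0.5]]'; python3 -m creep '[[0,0,0,0.3,0,-0.18,0.5],[0,0,0,0.67,0,-0.36,0.5],[0,0,0,0.67,0,-0.36,0.5],[0,0,0,0.67,0,-0.36,0.5]]'
python3 - <<'E'
from h import *
s=env.sense(); print(s["position"],s["ee_rot"],s["t"],s["joint_pos"])
S=env.camera("side"); P=cloud(S)
crop(S,290,110,400,230,5,"pics/c2.png",[proj(S,[.514,.131,.092])])
y=np.radians(s["ee_rot"][2]); d=np.array([.5139,.1311])-s["position"][:2]
print("x",d@[np.cos(y),np.sin(y)],"z",d@[-np.sin(y),np.cos(y)])
E
```

```text
t: 8.2
position: [0.5394, 0.2017, 0.1877]
ee_rot: [-89.6, 0.2, -79.8]
force: [-0.6, 0.3, -0.4]
grip_width: 0.068
t: 8.6
position: [0.5161, 0.1292, 0.1871]
ee_rot: [-89.5, 0.2, -79.9]
force: [0.2, -0.5, 1.3]
grip_width: 0.0692
[0.51614935 0.1292026  0.18710967] [-89.54679914   0.16899149 -79.93912331] 8.6 [ 5.68256601 23.1956566  91.70410794  0.22470928 64.66142592 -4.47303275]
x -0.002261171442116614 z -0.0018832979404334253
```

View pics/c2.png

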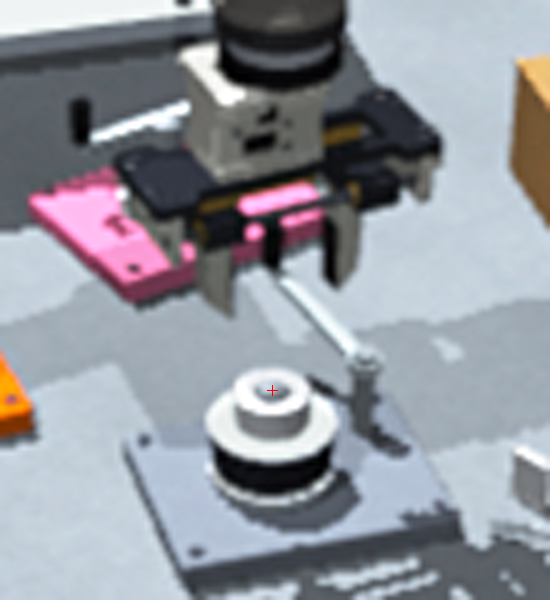

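The marker lies on the collar's top centre at crop (272,390), and the open jaws are above it. Descending.

```bash
python3 -m creep '[[-0.005,0,0,-0.02,0.05,-0.02,0.5],[-0.005,0,0,-0.02,0.3,-0.02,0.5],[-0.005,0,0,-0.02,0.55,-0.02,0.5],[-0.005,0,0,-0.02,0.8,-0.02,0.5],[-0.005,0,0,-0.02,0.94,-0.02,0.5],[-0.005,0,0,-0.02,0.94,-0.02,0.5]]'
```

```text
t: 9.25
position: [0.5133, 0.1329, 0.0906]
ee_rot: [-90.3, 0.2, -79.8]
force: [0.6, -0.1, 0.1]
grip_width: 0.0685
```

```bash
python3 -m creep '[[0,0,0,0.015,0,0,0.2],[0,0,0,0.015,0,0,0],[0,0,0,0.015,0,0,-0.2],[0,0,0,0.015,0,0,-0.5],[0,0,0,0.015,0,0,-0.8],[0,0,0,0.015,0,0,-0.8]]' 10
```

```text
t: 9.85
position: [0.5142, 0.1317, 0.0913]
ee_rot: [-90.2, 0.2, -79.8]
force: [2.1, 1.7, 3.7]
grip_width: 0.0495
```

```bash
python3 -m creep '[[0,0,0,0,0,0,-1],[0,0,0,0,0,0,-1],[0,0,0,0,0,0,-1]]' 30;  python3 -m creep '[[0,0,0,0,-0.01,0,-1],[0,0,0,0,-0.02,0,-1],[0,0,0,0,-0.02,0,-1]]'
```

```text
t: 10.15
position: [0.5142, 0.1316, 0.0913]
ee_rot: [-90.2, 0.2, -79.8]
force: [0.5, 2.0, 1.4]
grip_width: 0.0489
t: 10.45
position: [0.5138, 0.1315, 0.0931]
ee_rot: [-90.2, 0.2, -79.8]
force: [0.1, -0.2, -3.0]
grip_width: 0.0488
```

```bash
python3 -m creep '[[0,0,0,0,-0.01,0,-1],[0,0,0,0,-0.015,0,-1],[0,0,0,0,-0.015,0,-1]]'
```

```text
t: 10.75
position: [0.5136, 0.1315, 0.0943]
ee_rot: [-90.3, 0.2, -79.8]
force: [0.2, 0.5, -3.2]
grip_width: 0.0486
```

```bash
python3 -m creep '[[0,0,0,0,-0.01,0,-1],[0,0,0,0,-0.01,0,-1]]'
```

```text
t: 10.95
position: [0.5135, 0.1315, 0.0945]
ee_rot: [-90.3, 0.2, -79.8]
force: [2.4, 0.4, -12.9]
grip_width: 0.0486
```

Stopped after 3 mm, with about 10 N of compliant pull. Now I'll turn under that light pull and feel for it letting go.

```bash
for i in 1; do python3 -m creep '[[0,0.03,0,0,-0.006,0,-1],[0,0.06,0,0,-0.006,0,-1],[0,0.06,0,0,-0.006,0,-1]]'; done; python3 -m creep '[[0,0.03,0,0,-0.006,0,-1],[0,0.06,0,0,-0.006,0,-1],[0,0.06,0,0,-0.006,0,-1]]'; python3 -c "
from plant import env; s=env.sense(); print(s['ft_torque'],s['joint_pos'])"
```

```text
t: 11.25
position: [0.5131, 0.1317, 0.0946]
ee_rot: [-90.4, 0.2, -85.2]
force: [1.4, 2.1, -11.9]
grip_width: 0.0486
t: 11.55
position: [0.5129, 0.1322, 0.0947]
ee_rot: [-90.4, 0.2, -90.6]
force: [2.3, 4.2, -13.3]
grip_width: 0.0487
[ 0.52353073 -0.35208912  0.05095692] [ 6.00976563 29.97095238 97.46275412  0.3180837  52.97205984  6.39372561]
```

```bash
python3 -m creep '[[0,0.03,0,0.005,-0.006,0.005,-1],[0,0.06,0,0.005,-0.006,0.005,-1],[0,0.06,0,0.005,-0.006,0.005,-1]]'; python3 -m creep '[[0,0.03,0,0,-0.006,0,-1],[0,0.06,0,0,-0.006,0,-1],[0,0.06,0,0,-0.006,0,-1]]'
```

```text
t: 11.85
position: [0.513, 0.1321, 0.0949]
ee_rot: [-90.5, 0.2, -95.9]
force: [1.8, 4.8, -12.9]
grip_width: 0.0485
t: 12.15
position: [0.5132, 0.1321, 0.0958]
ee_rot: [-90.5, 0.1, -101.2]
force: [0.7, 0.8, -2.3]
grip_width: 0.0488
```

Force fell from 13 N to 2 N and the spool rose, so it has let go after about 21° of turn. I'll turn slightly further to centre in the slot and then lift gently.

```bash
python3 -m creep '[[0,0.025,0,0,0,0,-1],[0,0.05,0,0,0,0,-1],[0,0.05,0,0,0,0,-1]]'; python3 -m creep '[[0,0,0,0,-0.01,0,-1],[0,0,0,0,-0.02,0,-1],[0,0,0,0,-0.02,0,-1]]'
```

```text
t: 12.45
position: [0.5137, 0.1317, 0.0968]
ee_rot: [-90.4, 0.1, -105.6]
force: [-0.1, 0.8, -2.2]
grip_width: 0.0481
t: 12.75
position: [0.5139, 0.1316, 0.0992]
ee_rot: [-90.4, 0.1, -105.5]
force: [-0.1, -0.2, -2.4]
grip_width: 0.0487
```

```bash
python3 -m creep '[[0.004,0,0,0,-0.03,0,-1],[0.004,0,0,0,-0.06,0,-1],[0.004,0,0,0,-0.1,0,-1],[0.004,0,0,0,-0.1,0,-1]]'; python3 -m creep '[[0,0,0,0,-0.07,0,-1],[0,0,0,0,-0.14,0,-1],[0,0,0,0,-0.2,0,-1],[0,0,0,0,-0.2,0,-1]]'
```

```text
t: 13.15
position: [0.5144, 0.1316, 0.1099]
ee_rot: [-89.9, 0.1, -105.5]
force: [-0.9, 0.2, -3.2]
grip_width: 0.0485
t: 13.55
position: [0.5151, 0.1316, 0.1312]
ee_rot: [-89.8, 0.2, -105.5]
force: [0.2, 0.2, -3.8]
grip_width: 0.0489
```

```bash
python3 -m creep '[[0,0,0,0.003,-0.08,-0.012,-1],[0,0,0,0.003,-0.16,-0.012,-1],[0,0,0,0.003,-0.24,-0.012,-1],[0,0,0,0.003,-0.24,-0.012,-1]]'; python3 -m creep '[[0,0,0,0,-0.1,-0.006,-1],[0,0,0,0,-0.2,-0.006,-1],[0,0,0,0,-0.25,-0.006,-1],[0,0,0,0,-0.25,-0.006,-1]]'
python3 - <<'E'
from h import *
s=env.sense(); print(s["position"],s["ee_rot"],s["t"])
S=env.camera("side")
crop(S,270,100,430,290,3,"pics/l1.png",[proj(S,[.521,-.142,.004])])
T=env.camera("top"); crop(T,240,110,480,215,3,"pics/l2.png",[proj(T,[.521,-.142,.004])])
E
```

```text
t: 13.95
position: [0.5145, 0.1317, 0.1567]
ee_rot: [-89.7, 0.2, -105.5]
force: [0.9, 0.0, -1.9]
grip_width: 0.0486
t: 14.35
position: [0.5143, 0.1319, 0.1828]
ee_rot: [-89.6, 0.3, -105.5]
force: [-0.0, -1.2, -2.1]
grip_width: 0.0487
[0.51430114 0.13189527 0.18277778] [ -89.5577885     0.28805689 -105.51454542] 14.35
```

View pics/l1.png

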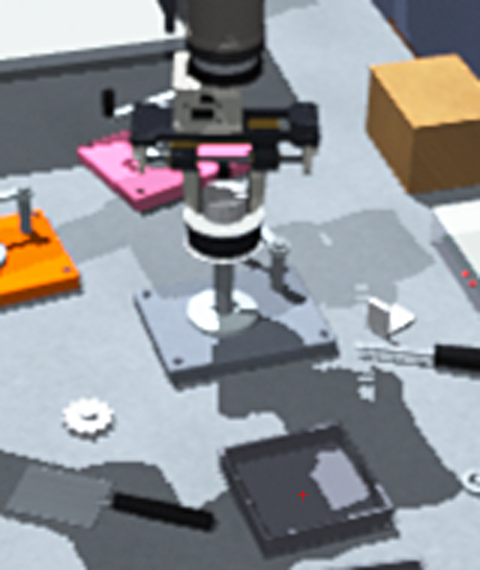

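View pics/l2.png

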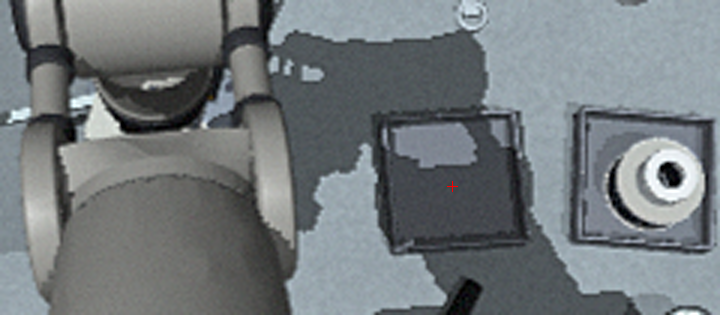

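The spool hangs level, clear above the spindle, and the marker sits in the empty tray's middle. I'll carry it over.

```bash
python3 -m creep '[[-0.005,0,0,0.15,0,0.05,-1],[-0.005,0,0,0.35,0,0.11,-1],[-0.005,0,0,0.55,0,0.17,-1],[-0.005,0,0,0.75,0,0.23,-1],[-0.005,0,0,0.88,0,0.27,-1],[-0.005,0,0,0.88,0,0.27,-1]]'; python3 -m creep '[[0,0,0,0.15,0,0.05,-1],[0,0,0,0.35,0,0.11,-1],[0,0,0,0.55,0,0.17,-1],[0,0,0,0.75,0,0.23,-1],[0,0,0,0.88,0,0.27,-1],[0,0,0,0.88,0,0.27,-1]]'
python3 - <<'E'
from h import *
s=env.sense(); y=np.radians(s["ee_rot"][2]); d=np.array([.521,-.142])-s["position"][:2]
print("x",d@[np.cos(y),np.sin(y)],"z",d@[-np.sin(y),np.cos(y)])
E
```

```text
t: 15.05
position: [0.5161, 0.0385, 0.1811]
ee_rot: [-90.2, 0.2, -105.6]
force: [-0.1, 0.2, -3.3]
grip_width: 0.0488
t: 15.65
position: [0.5185, -0.0544, 0.1805]
ee_rot: [-90.2, 0.2, -105.7]
force: [-0.5, -0.3, -3.2]
grip_width: 0.0486
x 0.08363893780231131 z 0.02610797745722952
```

```bash
python3 -m creep '[[0.002,0,0,0.15,0,0.05,-1],[0.002,0,0,0.35,0,0.11,-1],[0.002,0,0,0.55,0,0.17,-1],[0.002,0,0,0.75,0,0.23,-1],[0.002,0,0,0.83,0,0.26,-1],[0.002,0,0,0.83,0,0.26,-1],[0.002,0,0,0.83,0,0.26,-1]]'
python3 - <<'E'
from h import *
s=env.sense(); y=np.radians(s["ee_rot"][2]); d=np.array([.521,-.142])-s["position"][:2]
print("x",d@[np.cos(y),np.sin(y)],"z",d@[-np.sin(y),np.cos(y)])
S=env.camera("side")
crop(S,290,150,450,350,3,"pics/l3.png")
P=cloud(S); k=(S["z_map"]>0)&(abs(P[...,0]-.52)<.06)&(abs(P[...,1]+.142)<.06)
for lo in np.arange(.1,.16,.005):
    q=P[k&(P[...,2]>lo)&(P[...,2]<lo+.005)]; print(round(lo,3),len(q),q.mean(0).round(3) if len(q) else "")
E
```

```text
t: 16.35
position: [0.521, -0.1402, 0.18]
ee_rot: [-90.0, 0.3, -105.7]
force: [-0.1, -0.1, -2.3]
grip_width: 0.0488
x 0.0017462834139054233 z 0.00044765743541728004
0.1 0 
0.105 0 
0.11 1 [ 0.512 -0.177  0.114]
0.115 29 [ 0.505 -0.166  0.118]
0.12 45 [ 0.512 -0.169  0.122]
0.125 38 [ 0.512 -0.173  0.127]
0.13 48 [ 0.508 -0.171  0.132]
0.135 37 [ 0.512 -0.172  0.138]
0.14 34 [ 0.506 -0.17   0.143]
0.145 39 [ 0.51  -0.171  0.148]
0.15 112 [ 0.511 -0.158  0.153]
0.155 122 [ 0.516 -0.161  0.157]
```

View pics/l3.png

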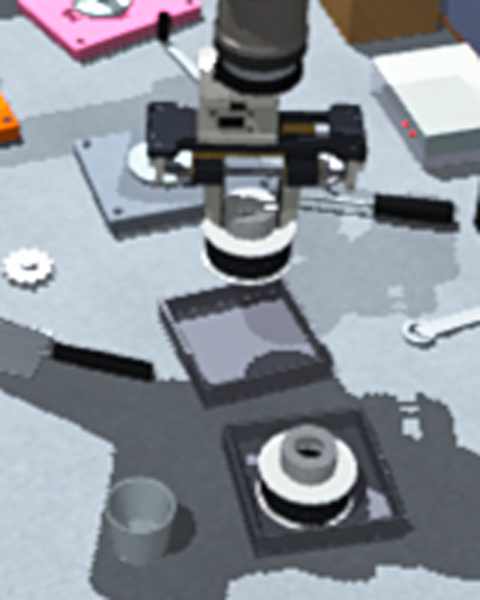

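Spool is level above the empty tray, with its underside at about 0.118 m. I'll lower it slowly.

```bash
python3 -m creep '[[0,0,0,0.015,0.15,0,-1],[0,0,0,0.015,0.35,0,-1],[0,0,0,0.015,0.55,0,-1],[0,0,0,0.015,0.75,0,-1],[0,0,0,0.015,0.9,0,-1],[0,0,0,0.015,1,0,-1],[0,0,0,0.015,1,0,-1]]'; python3 -m creep '[[0,0,0,0,0.05,0,-1],[0,0,0,0,0.09,0,-1],[0,0,0,0,0.12,0,-1],[0,0,0,0,0.12,0,-1]]'
```

```text
t: 17.1
position: [0.5201, -0.1401, 0.0789]
ee_rot: [-90.2, 0.3, -105.6]
force: [0.1, -0.2, -3.1]
grip_width: 0.0486
t: 17.5
position: [0.52, -0.14, 0.0668]
ee_rot: [-90.2, 0.3, -105.6]
force: [-0.3, 0.8, -2.5]
grip_width: 0.0488
```

```bash
python3 -m creep '[[0.002,0,0,0,0.005,0,-1],[0.002,0,0,0,0.01,0,-1],[0.002,0,0,0,0.01,0,-1]]';python3 -m creep '[[0,0,0,0,0.005,0,-1],[0,0,0,0,0.01,0,-1],[0,0,0,0,0.01,0,-1]]'
```

```text
t: 17.8
position: [0.52, -0.14, 0.0659]
ee_rot: [-90.0, 0.3, -105.6]
force: [1.5, -0.8, -2.6]
grip_width: 0.0487
t: 18.1
position: [0.5202, -0.1401, 0.0654]
ee_rot: [-89.9, 0.3, -105.6]
force: [-0.6, -0.3, 2.8]
grip_width: 0.0488
```

Touchdown: the force went from −2.6 N to +2.8 N. I'll release slowly and rise.

```bash
python3 -m creep '[[0,0,0,0,0.003,0,-1],[0,0,0,0,0.003,0,-1]]'; python3 -m creep '[[0,0,0,0,0,0,0.1],[0,0,0,0,0,0,0.15],[0,0,0,0,0,0,0.3],[0,0,0,0,0,0,0.5],[0,0,0,0,0,0,0.5]]'
```

```text
t: 18.3
position: [0.5202, -0.1401, 0.0653]
ee_rot: [-89.9, 0.3, -105.6]
force: [-0.3, 0.6, 4.3]
grip_width: 0.049
t: 18.8
position: [0.5203, -0.1401, 0.0653]
ee_rot: [-89.9, 0.3, -105.6]
force: [-0.1, -0.2, -0.5]
grip_width: 0.0675
```

```bash
python3 -m creep '[[0,0,0,0,-0.1,0,0.5],[0,0,0,0,-0.3,0,0.5],[0,0,0,0,-0.6,0,0.5],[0,0,0,0,-0.9,0,0.5],[0,0,0,0,-1,0,0.5],[0,0,0,0,-1,0,0.5]]'; python3 -m creep '[[0,0,0,-0.3,-0.3,0,0.5],[0,0,0,-0.6,-0.6,0,0.5],[0,0,0,-0.9,-0.8,0,0.5],[0,0,0,-0.9,-0.8,0,0.5]]'
python3 - <<'E'
from h import *
T=env.camera("top");S=env.camera("side")
crop(S,270,100,440,350,3,"pics/e1.png"); crop(T,230,110,490,215,3,"pics/e2.png")
for n,c in(("top",T),("side",S)):
    P=cloud(c); ok=c["z_map"]>0
    def sel(x,y,z): return P[ok&(P[...,0]>x[0])&(P[...,0]<x[1])&(P[...,1]>y[0])&(P[...,1]<y[1])&(P[...,2]>z[0])&(P[...,2]<z[1])]
    for nm,y in(("spool",(-.2,-.085)),("spare",(-.385,-.275))):
        q=sel((.46,.58),y,(.06,.07)); print(n,nm,len(q),q.mean(0).round(4) if len(q) else "", cv2.minEnclosingCircle((q[:,:2]*1000).astype(np.float32)) if len(q) else "")
    q=sel((.52,.6),(.27,.33),(.1,.118)); print(n,"knob",len(q),q.mean(0).round(4) if len(q) else "")
print(env.sense()["t"],env.sense()["force"])
E
```

```text
t: 19.4
position: [0.5208, -0.1409, 0.1671]
ee_rot: [-89.7, 0.2, -105.6]
force: [0.4, 0.1, -0.4]
grip_width: 0.0691
t: 19.8
position: [0.546, -0.0517, 0.249]
ee_rot: [-89.5, 0.3, -105.4]
force: [0.0, -0.0, -0.7]
grip_width: 0.0692
top spool 0  
top spare 184 [ 0.517  -0.3304  0.0655] ((517.7346801757812, -331.2491455078125), 25.32789421081543)
top knob 36 [0.5575 0.2943 0.1116]
side spool 129 [ 0.518  -0.1445  0.064 ] ((518.8189697265625, -144.15513610839844), 26.697309494018555)
side spare 174 [ 0.5157 -0.334   0.0644] ((516.1604614257812, -332.43914794921875), 26.167285919189453)
side knob 0 
19.9 [ 0.305625   -0.75751028  0.05317257]
```

View pics/e1.png

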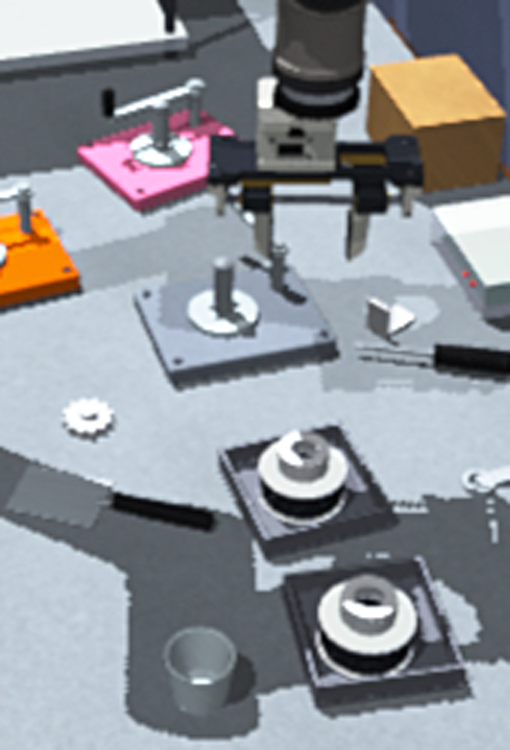

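View pics/e2.png

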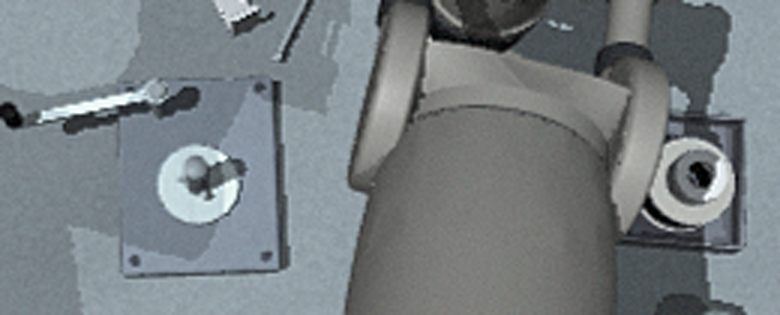

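The spool stands flat in the formerly empty tray at (302,475) in the side crop. The spare is unmoved, and the keeper is back with its knob at (8,115) in the top crop. Handing in.

```bash
python3 -c "
from plant import env
print(env.finish_job())"
```

```text
the job is handed in; nothing more can be done
None
```

The spool is off its spindle and sitting flat in the tray that was empty. The keeper arm is swung back to its stop. I handed the job in at about 20 s of the 67 s allowed.

- **Keeper:** I swung it until it stopped moving. A second push of about 13 N did not move it further. From the last top picture its angle works out at about 1.38 rad, against the stop at 1.4. The side picture gave no reading for the knob, because the gripper was in the way.
- **Freeing the spool:** It stopped after about 3 mm of lift. I turned it clockwise under about 10 N of upward pull, and it let go after roughly 21°, when the force fell from 13 N to its own weight. I turned it about 4° more and lifted it straight off without resistance.
- **Setting down:** It touched the tray floor softly, with the force going from −2.6 to +2.8 N. I released it at 4 N.
- **Last checks:** The side camera puts the collar top at 0.064 m, the same as the spare spool's in that picture. The spool's centre there is at (0.518, −0.144), within 2–3 mm of the tray's centre. The top camera gave no reading for the spool because the arm hid it.
- **Spare spool:** It stayed within about 1 mm of its first measured place, and the robot touches nothing.
- **Disagreement:** The two cameras differed by 3–4 mm in y. I used the top view, which the grasp positions confirmed.

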